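Close and clamp a loaded culture jar

TASK

The clear culture jar is loaded with dishes: close it up. Take the lid from its slanted rest and set it (not drop it) flat on the jar, then swing the clamp yoke upright over it and turn its red wing knob clockwise until the foot presses firmly on the lid, without forcing it so hard that the lid cracks. Leave the red dishes, the flask and the tube lying near by where they are.

Things in the scene. Friction and masses are not known exactly. Their poses are not given: they have to be found in the camera images.
- lid: round metal lid, 124 mm across, 0.25 kg. Origin: centre of the flange's underside, which sits on the jar's rim; z out of its top. Flange z 0 to 8 mm; black spigot of 51 mm radius, tapered, z -7 to 0, enters the jar's mouth. Brass stubs 13 mm across, 10 mm high, 46 mm out along its +x and -x. It starts leaning in the rest at 32 degrees, top turned to the rest's low side
- lid_boss (a point): centre of the top of the lid's black round boss, the place to grasp: 36 mm across, it stands 22 mm above the flange (lid z 8 to 30 mm). z points out of the lid's top. The clamp's foot presses here
- lid_rest: white slanted rest for the lid, fixed, base 125 x 100 mm. Origin: centre of its underside; the low side, with two steel pegs that hold the lid's lower edge, is at its -x
- jar: clear culture jar on a grey base plate of 150 x 178 mm, fixed, with a stack of dishes inside. Origin: centre of the underside; the yoke folds down to its -x side. Jar 116 mm across, black rim 124 mm across, inner radius of the mouth 53 mm
- jar_mouth (a point): centre of the jar's mouth, at the height of the rim's top face, 110 mm above the bench
- yoke_hinge (a point): middle of the yoke's hinge axis, 30 mm above the bench, on the jar's axis; the axis runs along the jar's y. This frame turns with the yoke: z points along its legs to the bridge
- yoke (a joint): angle of the steel yoke, rad: 0 upright over the jar, against its stop; about 0.82 folded forward to the jar's -x side. Stiff, stays where it is left. Two flat legs 77 mm either side of the jar's axis, joined by a bridge 160 mm long and 20 mm wide, its top 150 mm from the hinge axis, with a 26 mm hub in the middle up to 156 mm
- knob_grip (a point): grip point of the red wing knob on the screw in the middle of the bridge: 192 mm from the hinge axis, 4 mm less for each rad turned. z up out of the knob, y along the wing. The wing is 11 mm thick (x), 46 mm long (y), 28 mm high (12 mm above to 16 mm below this point), on a 19 mm stem
- knob (a joint): turn of the wing knob, rad, grows clockwise seen from above (tightening); 0 backed off, 2.9 at most; quick-action thread, 4 mm down a rad. Turns with 0.22 N m until the foot meets the boss, somewhere from 0.7 to 1.4 rad, then stiffens by 0.24 N m a rad (the foot is sprung, 15 N/mm over 5 mm). Firm is 0.4 to 1.0 rad past first touch; it holds when let go
- foot: round rubber foot, 19 mm across, sprung, under the screw; it presses on the middle of the lid's boss. Its frame is that of the yoke, origin on the hinge axis
- red_dishes: stack of two red dishes, 63 mm across, 29 mm high, loose; to be left alone. Origin: centre of its underside
- flask: small clear culture flask, orange cap, 97 x 44 x 26 mm, lying loose; to be left alone. Origin: centre of its underside
- tube: conical tube with screw cap, 116 mm long, 34 mm across, lying loose; to be left alone. Origin: centre of its underside

How it is judged:
On the way, in this order (a step that is already met when the one before it is completed fails the run):
1. the lid sits flat in the jar's mouth and is let go, the yoke still folded forward (horizontal distance between lid and jar_mouth below 0.004 m and z of lid in the frame of jar_mouth below 0.002 m and angle between lid's own z axis and vertical below 0.04 rad and contact force between the fingers and lid below 0.2 N and value of joint yoke above 0.4 rad), for 0.2 s.
2. the yoke stands upright over the lid (value of joint yoke below 0.05 rad), for 0.2 s.
At the end, for the whole second after the job is handed in: The lid sits flat in the jar's mouth (within 4 mm of centre, 2 mm of the rim, 0.04 rad of level), the yoke is upright (below 0.05 rad) and its foot presses on the lid with more than 12 N (horizontal distance between lid and jar_mouth below 0.004 m and z of lid in the frame of jar_mouth below 0.002 m and angle between lid's own z axis and vertical below 0.04 rad and value of joint yoke below 0.05 rad and contact force between foot and lid above 12 N and linear speed of lid below 0.01 m/s); the robot touches nothing.
It fails at once if the lid is cracked by overtightening (foot presses with more than 110 N) (contact force between foot and lid above 110 N).
It fails at once if the lid is dropped (falls faster than 0.6 m/s out of the fingers) (contact force between the fingers and lid below 0.05 N and linear speed of lid above 0.6 m/s).
It fails at once if the red dishes, the flask or the tube are pushed more than 25 mm away (distance of any of red_dishes, flask, tube from where it was at the start of the episode above 0.025 m).
It also fails if it takes over 67 s, if anything falls off the work surface, if the arm or the gripper's body presses on something with over 40 N, if the wrist force passes 120 N, or if a joint passes its speed limit or range.

ROBOT

A 7-joint arm with a two-finger parallel gripper is mounted at the origin on the work surface; the furniture and walls round the work are solid. World frame = base frame: x ahead of the robot, y to its left, z up, the work surface at z = 0. Lengths are in m, angles in rad, forces in N, time in s.
With the tool pointing down it reaches from about 0.425 to 0.875 m from the base axis. Payload 8.4 kg.
Tool frame: the origin (TCP) lies on the centre line of the jaws, within the pads' length; the fingertips stand 22 mm ahead of it and the grasp point (between the pads) lies 3 mm ahead of it; z points along the fingers, y is the line along which they close (so a half turn about z gives the same grasp; the last joint's range is limited). The gripper opens to 85 mm and grips with 20 to 120 N. Pads are 22 mm wide; open, the fingers measure 114 mm over their backs; the gripper's body (76 mm by 85 mm) begins 54 mm behind the grasp point. The pads swing forward as they close: fully open they stand 13 mm farther back than shut.
Start: joints at [-1.325, 0.333, 0.04, 1.465, -0.013, 1.343, -0.059], TCP at [0.22, 0.612, 0.253] pointing down, gripper open.
Joint ranges: [-2.58, 2.58], [-0.38, 2.09], [-1.3, 1.39], [0.25, 2.4], [-1.5, 4.64], [0.08, 2.09], [-2.65, 2.65]. Speed limits (rad/s): [2.22, 2.22, 2.79, 2.79, 3.14, 3.14, 3.14].

INTERFACE

Orientations are given as a unit quaternion [x, y, z, w].
In Python, from station import r gives the robot as it stands.
- The arm moves only by the tool move_arm, never from a script. Its argument "moves" is a list that holds one entry, the list of rows, each a list of 6 numbers: the shift along the world's x, y, z each as a share of 800 mm, from -1 to 1, then the turn, a rotation vector about the world's x, y, z each as a share of pi rad, from -1 to 1. A call has 1 to 12 rows; each row is the pose to reach, as a shift and turn from the pose commanded when the call began, turning the shorter way round; what a row does not reach only later rows make up. A row lasts 1/8 s, in which the tool goes at most 62.5 mm and 10.7 degrees, less where a joint would pass 70% of its speed; a pose out of reach is approached as far as the arm can. A call with a number of a shift or a turn outside -1 to 1 is refused whole. A call with a gripper value outside its range is refused whole. "fingers" is the opening, from 0 (shut) to 1 (fully open), set as the call begins (left out, the last holds). The fingers move at their own pace and stop on an object; the grip force is fixed at half the most. Time passes only in rows, so rows that repeat a pose let the fingers close. It gives the time, the measured TCP pose, the force, the opening and the grip force at its end, in the units of the state.
- r.sense(): the state, without advancing time (a new reading comes with each control period).
- r.read_camera(name): name is "scene" or "top"; returns a dict with "frame" (384x512x3 uint8, red, green, blue), "vfov" (degrees; the focal length in pixels is half the picture's height over the tangent of half this angle, whatever the lens; pixels are square), "cx", "cy" (the principal point, pixels), "eye" and "orientation" of the camera in the world. Camera axes: x right, y down, z forward; pixel columns grow to the right and rows downward; lengths in m; the calibration is good to about 2 mm. A picture is of the moment at which its call begins. There is no depth.
- r.sign_off(): hands the job in; it is judged then, once.
Trained networks look in a picture, given as the dict that the camera call returned (one of the last four; its "shot" number tells which), for a name from the list of things; names that differ only in an ending like _2 or _b are one class to them, and where a whole thing is asked for, a point or a joint stands for the part that bears it (a point fixed in the world has none). Each returns a list of dicts, best first, with "p" (0 to 1); they miss things now and then, are a little off and sometimes report something else, mostly with a low value. They report only what shows in the picture. A call takes as long as a camera call.
- r.find_in(picture, query): "uv" ([column, row] in pixels, amid what is visible of it).
- r.outline_of(picture, query): "region" (384x512 bool, what is visible of it) and "uv" ([column, row] in pixels, amid what is visible of it).
- r.mark_of(picture, query): "uv" ([column, row] in pixels: a listed point, or the origin of a listed thing).
The state is a dict: "time": time; "q": joint angles; "qd": joint speeds; "effort": joint torques, N m; "tcp_pos": TCP position; "eef_rot": TCP orientation; "wrist_force": force on the tool from outside, world axes, zero at the start; "wrist_torque": the same for the moment, N m; "opening": finger opening in m; "finger_force": force on a finger pad.
Only numpy, scipy, OpenCV 4.12 (cv2) and the standard library are available. Lean on these libraries where they do the work, as an engineer would, in place of code of your own. Each camera call takes 0.05 s, during which the arm holds its last target. There are 200 camera calls.

## Working session

There is one attempt and no reset: what is moved stays moved. The work goes in short steps, Python scripts to look and compute and a tool call to move; the robot and the scene stay as the last step left them, time stands still between calls to the robot, and variables do not carry over. Pictures are saved under pics/ and viewed, at most 10 in all, crops included, and the job is handed in when it is done.

Besides the shell and the picture viewer there is one more tool, called by a JSON object that holds its "op" and its "data", one argument or row to a line. move_arm: Moves the arm, as the interface text tells. Its arguments: {"type":"object","properties":{"moves":{"type":"array"},"fingers":{"type":"number"}},"required":["moves"]}

```bash
ls; mkdir -p pics; cat > h.py <<'E'
import numpy as np, cv2
from scipy.spatial.transform import Rotation as R
from scipy.optimize import least_squares
def ray(c,uv):
    H=c["frame"].shape[0]; f=H/2/np.tan(np.radians(c["vfov"])/2)
    d=np.array([(uv[0]-c["cx"])/f,(uv[1]-c["cy"])/f,1.0])
    d=R.from_quat(c["orientation"]).as_matrix()@d if len(np.shape(c["orientation"]))==1 else np.array(c["orientation"])@d
    return np.array(c["eye"]),d/np.linalg.norm(d)
def proj(c,P):
    H=c["frame"].shape[0]; f=H/2/np.tan(np.radians(c["vfov"])/2)
    M=R.from_quat(c["orientation"]).as_matrix()
    p=(np.atleast_2d(P)-np.array(c["eye"]))@M
    return np.c_[c["cx"]+f*p[:,0]/p[:,2],c["cy"]+f*p[:,1]/p[:,2]]
def tri(c1,u1,c2,u2):
    (a,d),(b,e)=ray(c1,u1),ray(c2,u2)
    s=np.linalg.lstsq(np.c_[d,-e],b-a,rcond=None)[0]
    return (a+s[0]*d+b+s[1]*e)/2,np.linalg.norm(a+s[0]*d-b-s[1]*e)
def atz(c,uv,z):
    a,d=ray(c,uv); return a+d*(z-a[2])/d[2]
E
python3 - <<'E'
from h import *
from station import r
np.set_printoptions(precision=4,suppress=True)
C={n:r.read_camera(n) for n in("scene","top")}
for n,c in C.items():
    print(n,c["vfov"],c["cx"],c["cy"],c["eye"],c["orientation"],c["frame"].shape)
    cv2.imwrite(f"pics/{n}0.png",c["frame"][:,:,::-1])
for q in["lid","lid_boss","lid_rest","jar","jar_mouth","yoke_hinge","knob_grip","red_dishes","flask","tube"]:
    o={}
    for n,c in C.items():
        m=r.mark_of(c,q)
        if m:o[n]=m[0]["uv"];print(q,n,np.array(m[0]["uv"]),round(m[0]["p"],2))
    if len(o)==2: print("   ",*tri(C["scene"],o["scene"],C["top"],o["top"]))
print(r.sense())
E
```

```text
pics
scene 43.95691053664378 256.80360807855686 196.0317406072252 [-0.056  -0.5044  0.9857] [ 0.8491 -0.4039  0.1463 -0.3073] (384, 512, 3)
top 57.67219822619673 249.7101949312963 188.99739900497872 [ 0.4216 -0.0671  1.0328] [ 0.7163 -0.6955  0.0399 -0.0407] (384, 512, 3)
lid scene [255.3 157.6] 0.88
lid top [201.5 146.1] 0.61
    [0.6546 0.0784 0.0478] 0.00035830498524223945
lid_boss scene [249.7 155.3] 0.82
lid_boss top [201.1 154.3] 0.7
    [0.623  0.0724 0.0853] 0.0009013345529181682
lid_rest scene [252.3 175.4] 0.71
lid_rest top [208.9 158.3] 0.62
    [0.625  0.0617 0.0122] 0.005330184047980649
jar scene [368.8 261.6] 0.71
jar top [383.5 213.8] 0.67
    [ 0.4594 -0.3719  0.2145] 0.019859971238407
jar_mouth scene [380.3 276.9] 0.62
jar_mouth top [344.3 165.2] 0.97
    [ 0.6311 -0.363  -0.0826] 0.014204893228146567
yoke_hinge top [337.3 176.1] 0.2
knob_grip scene [381.  278.7] 0.46
knob_grip top [382.3 213.5] 0.61
    [ 0.4685 -0.3959  0.1611] 0.0035054997196321274
red_dishes scene [240.5 228.3] 0.58
red_dishes top [234.6 213.1] 0.63
    [ 0.4678 -0.0232  0.0055] 0.003421911250695978
flask scene [158.4 202. ] 0.73
flask top [159.8 234.7] 0.96
    [0.3958 0.1947 0.0107] 0.004418955412313924
tube scene [278.4 256.3] 0.88
tube top [278.6 215.8] 0.68
    [ 0.4622 -0.151   0.0078] 0.0006442190933004912
{'time': 1.1, 'q': array([-1.3252,  0.3332,  0.0399,  1.4654, -0.0134,  1.3433, -0.0585]), 'qd': array([-0.0018,  0.0009, -0.0014,  0.0008,  0.0012,  0.0005,  0.0002]), 'effort': array([ -0.0001, -65.8311,   1.3628, -40.5821,   0.0164,   0.0031,
         0.    ]), 'tcp_pos': array([0.2197, 0.6117, 0.2533]), 'eef_rot': array([ 0.1716,  0.9852,  0.    , -0.    ]), 'wrist_force': array([-0.0001, -0.4216,  0.6387]), 'wrist_torque': array([-0.0149, -0.0165,  0.0345]), 'finger_force': 0.0, 'opening': 0.08527581427421448}
```

```bash
python3 -c "
import cv2,numpy as np
a=cv2.imread('pics/scene0.png');b=cv2.imread('pics/top0.png')
cv2.imwrite('pics/a.png',cv2.resize(a[100:390,130:500],None,fx=2.1,fy=2.05)[:600,:800])
cv2.imwrite('pics/b.png',cv2.resize(b[90:290,120:460],None,fx=2.3,fy=2.3))"
```

```text
(no output)
```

View pics/a.png

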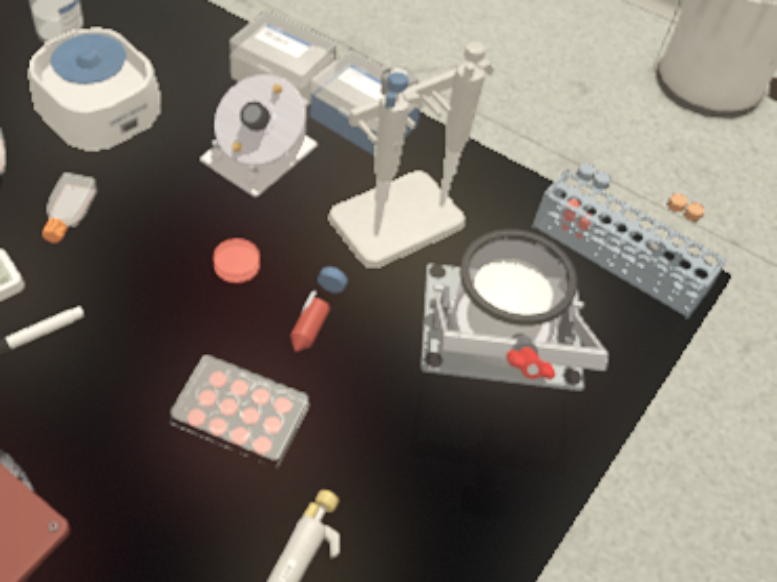

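View pics/b.png

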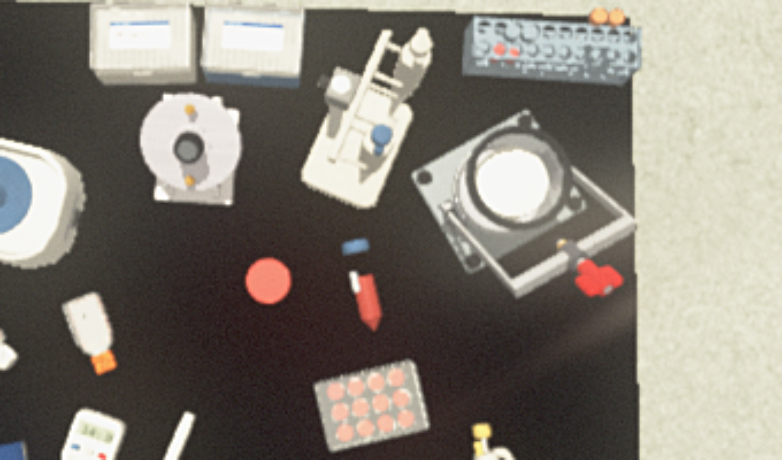

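The scene view (crop a) shows the lid in its rest at full-frame about (254,157). A tall stand is at (330,160), the open jar rim is at (377,234), and the red knob is at (382,276). The top view (crop b) shows the lid boss at (201,154), the stubs along the slope, the rim at (345,167) and the knob at (380,211). Next I'll fit the lid and jar poses.

```bash
cat > fit.py <<'E'
from h import *
from scipy.optimize import minimize
T=np.linspace(0,2*np.pi,60,endpoint=False)
def circ(r,z,cx=0): return np.c_[cx+r*np.cos(T),r*np.sin(T),0*T+z]
LID=[np.r_[circ(.062,0),circ(.062,.008)],np.r_[circ(.018,.008),circ(.018,.030)],
     np.r_[circ(.0065,.008,.046),circ(.0065,.018,.046)],np.r_[circ(.0065,.008,-.046),circ(.0065,.018,-.046)]]
BOSS=LID[1:2]
def sil(c,parts,Rm,t,s=4):
    m=np.zeros((384*s,512*s),np.uint8)
    for p in parts:
        h=cv2.convexHull(np.float32(proj(c,p@Rm.T+t)))
        cv2.fillConvexPoly(m,np.int32(np.round((h+.5)*s*16-8)),255,shift=4)
    return cv2.resize(m,(512,384),interpolation=cv2.INTER_AREA)/255.
def Rlid(yaw,tilt): # top leans to -x rotated by yaw
    return (R.from_euler('z',yaw)*R.from_euler('y',-tilt)).as_matrix()
def iou(a,b): return np.minimum(a,b).sum()/np.maximum(a,b).sum()
E
cat > m.py <<'E'
from fit import *
from station import r
np.set_printoptions(precision=4,suppress=True)
C={n:r.read_camera(n) for n in("scene","top")}
print(C["top"].keys())
L={n:r.outline_of(c,"lid")[0]["region"].astype(float) for n,c in C.items()}
def cost(p,w=0):
    return -sum(iou(sil(c,LID,Rlid(p[3],p[4]),p[:3]),L[n]) for n,c in C.items())
x0=np.array([.64,.072,.06,0,.56]); S=np.vstack([x0]+[x0+d for d in np.diag([.02,.02,.02,.2,.1])])
o=minimize(cost,x0,method="Nelder-Mead",options=dict(initial_simplex=S,maxiter=350,xatol=1e-4,fatol=1e-4))
p=o.x;print("lid",p,o.fun,"boss",p[:3]+Rlid(p[3],p[4])@[0,0,.03])
# stubs & boss by colour
for n,c in C.items():
    hsv=cv2.cvtColor(c["frame"],cv2.COLOR_RGB2HSV); rg=cv2.dilate(np.uint8(L[n]),np.ones((5,5)))
    m=((hsv[...,0]>8)&(hsv[...,0]<28)&(hsv[...,1]>120)&(rg>0)).astype(np.uint8)
    k,_,st,ce=cv2.connectedComponentsWithStats(m)
    print(n,"stubs",[(ce[i].round(1),st[i,4]) for i in range(1,k) if st[i,4]>3], "model",
      proj(c,np.array([[.046,0,.013],[-.046,0,.013],[0,0,.03]])@Rlid(p[3],p[4]).T+p[:3]).round(1).tolist())
    m=((hsv[...,2]<90)&(cv2.erode(np.uint8(L[n]),np.ones((9,9)))>0)).astype(np.uint8)
    k,_,st,ce=cv2.connectedComponentsWithStats(m); i=1+np.argmax(st[1:,4]); print(" dark boss",ce[i],st[i])
# jar rim: dark ring: fit circles z=.11
D={}
for n,c in C.items():
    J=r.outline_of(c,"jar")[0]["region"]; g=c["frame"].max(2)
    ctr=proj(c,[[.56,-.29,.11]])[0]; print(n,"guess",ctr,"jar region",J.sum())
    D[n]=((g<75)&cv2.erode(np.uint8(J),np.ones((1,1))).astype(bool)).astype(float)
    cv2.imwrite(f"pics/dark_{n}.png",D[n]*255)
    np.save(f"dark_{n}.npy",D[n])
    q=r.find_in(c,"knob_grip"); print([ (x["uv"],x["p"]) for x in q][:2])
def ring(c,p):
    q=np.array([p[0],p[1],p[2]]); I=np.eye(3)
    top=circ(.053,0); bot=circ(.053,-p[3])
    return sil(c,[np.r_[circ(.062,0),circ(.062,-p[3])]],I,q)-np.minimum(sil(c,[top],I,q),sil(c,[bot],I,q))
def cj(p): return -sum(iou(ring(c,p),D[n]) for n,c in C.items())
best=None
for x in(.53,.57,.61):
    x0=np.array([x,-.29,.11,.008]);S=np.vstack([x0]+[x0+d for d in np.diag([.02,.02,.01,.004])])
    o=minimize(cj,x0,method="Nelder-Mead",options=dict(initial_simplex=S,maxiter=300,xatol=1e-4,fatol=1e-4))
    if best is None or o.fun<best.fun:best=o
print("jar",best.x,best.fun)
# red knob
K={}
for n,c in C.items():
    f=c["frame"].astype(int); m=(f[...,0]>130)&(f[...,1]<70)&(f[...,2]<80); m[:, :330]=0
    k,_,st,ce=cv2.connectedComponentsWithStats(m.astype(np.uint8)); i=1+np.argmax(st[1:,4]); K[n]=ce[i];print(n,"red",ce[i],st[i])
print("knob",*tri(C["scene"],K["scene"],C["top"],K["top"]))
print("stand",*tri(C["scene"],(356,124),C["top"],(302.6,106.5)), "bar left", *tri(C["scene"],(317,147),C["top"],(268,128)))
E
python3 m.py
```

```text
dict_keys(['frame', 'vfov', 'cx', 'cy', 'eye', 'orientation', 'shot'])
lid [ 0.6391  0.073   0.0583 -0.1811  0.5578] -1.9147537233546825 boss [0.6234 0.0758 0.0838]
scene stubs [(array([261.7, 143. ]), np.int32(7)), (array([242.5, 171. ]), np.int32(8))] model [[262.3, 144.2], [240.3, 170.4], [248.7, 155.1]]
 dark boss [252.9344 157.7213] [245 150  13  13  61]
top stubs [(array([202., 137.]), np.int32(9)), (array([202., 168.]), np.int32(9))] model [[203.5, 136.6], [199.6, 167.1], [200.1, 154.1]]
 dark boss [202.9535 151.6279] [196 148  12  12  43]
scene guess [356.0027 235.9792] jar region 5131
[([384.5, 276.9], 0.51)][ WARN:0@4.221] global loadsave.cpp:1063 imwrite_ Unsupported depth image for selected encoder is fallbacked to CV_8U.
Traceback (most recent call last):
  File "m.py", line 24, in <module>
    J=r.outline_of(c,"jar")[0]["region"]; g=c["frame"].max(2)
      ~~~~~~~~~~~~~~~~~~~~~^^^
IndexError: list index out of range
```

```bash
python3 - <<'E'
s=open('m.py').read()
a=s.index("    J=r.outline_of"); b=s.index("    D[n]=(")
s=s[:a]+'''    g=c["frame"].max(2); bx={"scene":(340,205,412,270),"top":(316,140,372,192)}[n]
    J=np.zeros((384,512),np.uint8); J[bx[1]:bx[3],bx[0]:bx[2]]=1
'''+s[b:]
s=s.replace('D[n]=((g<75)&cv2.erode(np.uint8(J),np.ones((1,1))).astype(bool)).astype(float)','''m=((g<80)&(J>0)).astype(np.uint8); k,lb,st,ce=cv2.connectedComponentsWithStats(m)
    i=1+np.argmax([st[j,4] if (st[j,2]>30) else 0 for j in range(1,k)]); print(n,"dark",st[i]); D[n]=(lb==i).astype(float)''')
s=s.replace("# stubs","print('stubs',*tri(C['scene'],(261.7,143),C['top'],(202,137)),*tri(C['scene'],(242.5,171),C['top'],(202,168)))\n# stubs")
open('m.py','w').write(s)
E
python3 m.py 2>&1 | grep -v WARN; python3 -c "
import cv2,numpy as np
a=cv2.imread('pics/dark_scene.png')[195:280,330:420];b=cv2.imread('pics/dark_top.png')[130:200,310:380]
cv2.imwrite('pics/c.png',np.hstack([cv2.resize(a,(400,380),interpolation=0),cv2.resize(b,(380,380),interpolation=0)]))"
```

```text
dict_keys(['frame', 'vfov', 'cx', 'cy', 'eye', 'orientation', 'shot'])
lid [ 0.6407  0.0732  0.0567 -0.1595  0.6504] -1.920681696678007 boss [0.6227 0.076  0.0806]
stubs [0.6694 0.0699 0.0971] 0.0023231215961171327 [0.5912 0.0726 0.0506] 0.0024730654933433046
scene stubs [(array([261.7, 143. ]), np.int32(7)), (array([242.5, 171. ]), np.int32(8))] model [[261.5, 143.9], [241.3, 171.4], [248.4, 156.0]]
 dark boss [252.9677 157.7903] [245 150  13  13  62]
top stubs [(array([202., 137.]), np.int32(9)), (array([202., 168.]), np.int32(9))] model [[202.9, 137.1], [200.3, 166.4], [200.2, 154.6]]
 dark boss [203.0227 151.7727] [196 148  12  12  44]
scene dark [340 205  72  56 585]
[([382.1, 278.6], 0.74)]
top dark [316 140  26  15 200]
[([378.8, 209.6], 0.7), ([341.8, 179.8], 0.49)]
jar [ 0.6104 -0.2983  0.0906 -0.0141] -0.3498777209913967
scene red [389.1429 282.4286] [387 281   6   3   7]
top red [381.5 218. ] [381 218   2   1   2]
knob [ 0.4643 -0.4044  0.158 ] 0.018747900343379805
stand [ 0.6939 -0.1761  0.2859] 0.001794646116995144 bar left [ 0.6696 -0.1034  0.1899] 0.006232390286456223
```

View pics/c.png

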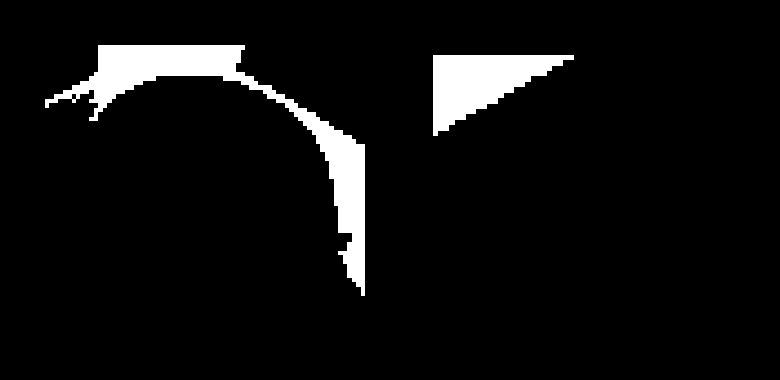

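The threshold was wrong here, because the dark bench got merged with the rim. I'll look at intensity profiles across the rim and the knob.

```bash
python3 - <<'E'
import cv2,numpy as np
a=cv2.imread('pics/scene0.png');b=cv2.imread('pics/top0.png')
print("scene row234",a[234,344:412].max(1).tolist()); print("scene col377",a[205:275,377].max(1).tolist())
print("top row167",b[167,312:380].max(1).tolist()); print("top col345",b[138:200,345].max(1).tolist())
print(a[278,372:396].tolist()); print(b[211,370:392].tolist())
E
```

```text
scene row234 [208, 209, 209, 211, 194, 127, 109, 119, 114, 128, 174, 180, 219, 255, 255, 255, 255, 255, 255, 255, 255, 255, 255, 255, 255, 255, 255, 255, 255, 255, 255, 255, 255, 255, 255, 255, 255, 255, 255, 255, 255, 255, 255, 246, 194, 151, 140, 139, 136, 134, 134, 132, 132, 132, 134, 101, 72, 109, 113, 105, 80, 61, 60, 60, 59, 59, 58, 56]
scene col377 [65, 65, 65, 67, 67, 67, 70, 92, 118, 108, 74, 75, 119, 146, 143, 142, 143, 143, 143, 142, 142, 149, 167, 200, 246, 255, 255, 255, 255, 255, 255, 255, 255, 255, 255, 255, 255, 255, 255, 255, 255, 255, 255, 255, 255, 255, 255, 252, 159, 116, 115, 88, 81, 111, 159, 178, 177, 149, 112, 132, 131, 130, 126, 115, 111, 140, 193, 227, 239, 241]
top row167 [218, 220, 219, 220, 218, 189, 220, 192, 227, 250, 174, 97, 94, 90, 166, 251, 253, 248, 247, 247, 247, 247, 247, 247, 247, 247, 247, 247, 247, 247, 247, 247, 247, 247, 247, 247, 247, 247, 247, 247, 247, 247, 247, 247, 249, 255, 223, 150, 155, 164, 167, 172, 148, 102, 106, 103, 105, 133, 138, 146, 198, 239, 221, 152, 98, 85, 93, 93]
top col345 [81, 166, 188, 139, 119, 128, 119, 90, 86, 87, 
[... 270 characters left out ...]
141], [95, 103, 149], [79, 88, 156], [69, 77, 159], [61, 70, 163], [63, 72, 175], [69, 78, 199], [69, 77, 200], [68, 77, 201], [100, 109, 195], [134, 142, 183], [155, 163, 180], [154, 162, 186], [115, 124, 193], [74, 83, 199], [68, 76, 205], [71, 81, 216], [75, 84, 234], [75, 84, 239], [71, 80, 240], [115, 125, 223], [188, 197, 207], [192, 201, 198], [181, 190, 190]]
[[77, 87, 196], [76, 89, 253], [79, 89, 252], [78, 87, 248], [76, 89, 246], [77, 89, 246], [77, 85, 245], [76, 88, 242], [80, 90, 241], [83, 92, 243], [83, 93, 245], [78, 89, 245], [85, 94, 246], [77, 90, 245], [81, 93, 244], [80, 89, 242], [77, 88, 244], [80, 91, 247], [78, 90, 251], [80, 90, 255], [71, 81, 199], [76, 83, 108]]
```

```bash
cat > j.py <<'E'
from fit import *
from station import r
np.set_printoptions(precision=4,suppress=True)
C={n:r.read_camera(n) for n in("scene","top")}
G={}
for n,c in C.items():
    g=cv2.GaussianBlur(np.minimum(c["frame"].max(2),200).astype(np.float32),(0,0),.9)
    G[n]=cv2.magnitude(cv2.Sobel(g,5,1,0),cv2.Sobel(g,5,0,1))
def sc(p,n):
    s=0
    for rad in(.053,.062):
        uv=np.float32(proj(C[n],circ(rad,0)+p)); s+=np.minimum(cv2.remap(G[n],uv[:,:1],uv[:,1:],1),250).mean()
    return s
def best(names,zs):
    c0=atz(C["top"],(345.4,167.2),.11); b=None
    for z in zs:
        for dx in np.arange(-.02,.0201,.001):
            for dy in np.arange(-.02,.0201,.001):
                p=np.array([c0[0]+dx,c0[1]+dy,z]); s=sum(sc(p,n) for n in names)
                if b is None or s>b[0]: b=(s,p)
    return b
print("seed",atz(C["top"],(345.4,167.2),.11),atz(C["scene"],(376.5,234),.11))
for nm in(["top"],["scene"],["top","scene"]): print(nm,best(nm,[.11]))
print("free z",best(["top","scene"],np.arange(.10,.121,.002)))
K={}
for n,c in C.items():
    f=c["frame"].astype(int); m=(f[...,0]>140)&(f[...,1]<110)&(f[...,2]<110); m[:,:350]=0;m[:180]=0
    k,lb,st,ce=cv2.connectedComponentsWithStats(m.astype(np.uint8)); i=1+np.argmax(st[1:,4]); K[n]=ce[i];print(n,"red",ce[i],st[i])
    pts=np.argwhere(lb==i)[:,::-1].astype(float); u,s,v=np.linalg.svd(pts-pts.mean(0),full_matrices=False); print("dir",v[0],s/np.sqrt(len(pts)))
print("knob",*tri(C["scene"],K["scene"],C["top"],K["top"]))
E
python3 j.py
```

```text
seed [ 0.5937 -0.3195  0.11  ] [ 0.5937 -0.3229  0.11  ]
['top'] (np.float32(373.01102), array([ 0.5947, -0.3195,  0.11  ]))
['scene'] (np.float32(261.1292), array([ 0.5917, -0.3235,  0.11  ]))
['top', 'scene'] (np.float32(586.891), array([ 0.5947, -0.3205,  0.11  ]))
free z (np.float32(646.14465), array([ 0.5967, -0.3215,  0.102 ]))
scene red [381.551  276.5765] [371 269  23  16 196]
dir [0.8819 0.4714] [6.3037 3.1959]
top red [379.1045 210.5818] [370 202  21  17 220]
dir [0.9999 0.016 ] [5.1263 3.6846]
knob [ 0.4771 -0.3923  0.1533] 0.0003162514600060193
```

{"op": "move_arm", "data": {
  "moves": [
    [[0.03, -0.08, 0, 0, 0, 0], [0.08, -0.16, 0, 0, 0, 0], [0.13, -0.24, 0, 0, 0, 0], [0.18, -0.32, 0, 0, 0, 0], [0.23, -0.4, 0, 0, 0, 0], [0.28, -0.47, 0, 0, 0, 0], [0.33, -0.54, 0, 0, 0, 0], [0.36, -0.6, 0, 0, 0, 0], [0.38, -0.67, 0, 0, 0, 0], [0.38, -0.67, 0, 0, 0, 0]]
  ],
  "fingers": 1
}}

```text
time: 3.1
tcp_pos: [0.5244, 0.0734, 0.2537]
eef_rot: [0.172, 0.985, 0.0, 0.0]
wrist_force: [-0.6, 0.4, -0.5]
opening: 0.0851
finger_force: 0.0
```

The jar mouth is at (0.594, -0.321), its x axis is yawed about 0.55 rad, and the wing is at (0.477, -0.392, 0.153). Next is the lid approach.

```bash
cat > go.py <<'E'
from h import *
from station import r
np.set_printoptions(precision=4,suppress=True)
def tool(z,yh):  # tool rotation, z axis and y hint
    z=np.array(z,float);z/=np.linalg.norm(z); y=np.array(yh,float);y-=z*(y@z);y/=np.linalg.norm(y)
    return R.from_matrix(np.c_[np.cross(y,z),y,z])
def row(P,Q,s=None):
    s=s or r.sense(); d=(np.array(P)-s["tcp_pos"])/.8; R0=R.from_quat(s["eef_rot"])
    v=(Q*R0.inv()).as_rotvec()/np.pi
    print("row",np.r_[d,v].round(4).tolist(),"deg",np.degrees(np.linalg.norm(v)*np.pi).round(1))
E
python3 - <<'E'
from go import *
yaw=-.05;a=R.from_euler('z',yaw).apply(R.from_euler('y',-np.radians(32)).apply([0,0,1]))
Q=tool(-a,R.from_euler('z',yaw).apply([0,1,0])); B=np.array([.6225,.073,.0855])
for d in(.075,.04,.005): row(B+d*a,Q)
E
```

```text
row [0.073, 0.002, -0.1307, -0.0352, -0.1747, 0.0916] deg 36.1
row [0.0962, 0.0009, -0.1678, -0.0352, -0.1747, 0.0916] deg 36.1
row [0.1193, -0.0003, -0.2049, -0.0352, -0.1747, 0.0916] deg 36.1
```

{"op": "move_arm", "data": {
  "moves": [
    [[0.015, 0, -0.026, -0.007, -0.035, 0.018], [0.03, 0, -0.052, -0.014, -0.07, 0.037], [0.045, 0.001, -0.08, -0.021, -0.105, 0.055], [0.06, 0.001, -0.105, -0.028, -0.14, 0.073], [0.073, 0.002, -0.131, -0.035, -0.175, 0.092], [0.073, 0.002, -0.131, -0.035, -0.175, 0.092]]
  ]
}}

```text
time: 3.85
tcp_pos: [0.5798, 0.0767, 0.1462]
eef_rot: [0.023, 0.962, -0.008, 0.273]
wrist_force: [-1.0, -0.9, 0.5]
opening: 0.0855
finger_force: 0.0
```

```bash
python3 - <<'E'
from go import *
c=r.read_camera("top");d=r.read_camera("scene")
cv2.imwrite('pics/g1.png',np.hstack([cv2.resize(c["frame"][100:220,140:270,::-1],(390,360)),cv2.resize(d["frame"][90:210,190:320,::-1],(390,360))]))
E
```

```text
(no output)
```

View pics/g1.png

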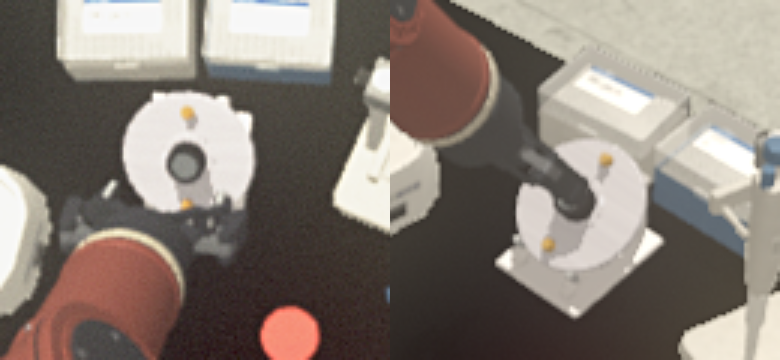

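The fingers straddle the boss, at (187,162) in the left half of the picture. The sideways offset fits the perspective shift from the gripper's height, so I'll advance.

```bash
python3 - <<'E'
from go import *
yaw=-.05;a=R.from_euler('z',yaw).apply(R.from_euler('y',-np.radians(32)).apply([0,0,1]))
Q=tool(-a,R.from_euler('z',yaw).apply([0,1,0])); B=np.array([.6225,.073,.0855])
print(r.sense()["tcp_pos"])
for d in(.075,.005): row(B+d*a,Q)
E
```

```text
[0.5824 0.0772 0.1494]
row [0.0005, -0.0027, -0.0004, 0.0, -0.0004, -0.0] deg 0.1
row [0.0468, -0.005, -0.0746, 0.0, -0.0004, -0.0] deg 0.1
```

{"op": "move_arm", "data": {
  "moves": [
    [[0.012, -0.001, -0.019, 0, 0, 0], [0.024, -0.002, -0.038, 0, 0, 0], [0.034, -0.003, -0.054, 0, 0, 0], [0.041, -0.004, -0.065, 0, 0, 0], [0.047, -0.004, -0.0746, 0, 0, 0], [0.047, -0.004, -0.0746, 0, 0, 0], [0.047, -0.004, -0.0746, 0, 0, 0]]
  ]
}}

```text
time: 4.82
tcp_pos: [0.6198, 0.0741, 0.0892]
eef_rot: [0.023, 0.961, -0.007, 0.276]
wrist_force: [0.0, 0.8, -0.4]
opening: 0.0852
finger_force: 0.0
```

No contact force. Closing on the boss.

{"op": "move_arm", "data": {
  "moves": [
    [[0, 0, 0, 0, 0, 0], [0, 0, 0, 0, 0, 0], [0, 0, 0, 0, 0, 0], [0, 0, 0, 0, 0, 0], [0, 0, 0, 0, 0, 0], [0, 0, 0, 0, 0, 0], [0, 0, 0, 0, 0, 0], [0, 0, 0, 0, 0, 0]]
  ],
  "fingers": 0
}}

```text
time: 5.82
tcp_pos: [0.6197, 0.0737, 0.0894]
eef_rot: [0.023, 0.961, -0.007, 0.276]
wrist_force: [-8.5, -1.9, 10.9]
opening: 0.0342
finger_force: 58.3
```

The boss is gripped at 34 mm. Lift along the lid's axis, then up, then level.

{"op": "move_arm", "data": {
  "moves": [
    [[-0.005, 0, 0.01, 0, 0, 0], [-0.015, 0.001, 0.025, 0, 0, 0], [-0.028, 0.001, 0.045, 0, 0, 0], [-0.045, 0.002, 0.075, 0, 0, 0], [-0.065, 0, 0.11, 0, 0, 0], [-0.085, -0.005, 0.15, -0.002, 0.035, 0], [-0.1, -0.01, 0.18, -0.004, 0.07, 0], [-0.115, -0.02, 0.2, -0.006, 0.105, 0], [-0.13, -0.03, 0.2, -0.008, 0.14, 0], [-0.145, -0.04, 0.2, -0.009, 0.1775, 0], [-0.16, -0.06, 0.2, -0.009, 0.1775, 0], [-0.16, -0.06, 0.2, -0.009, 0.1775, 0]]
  ]
}}

```text
time: 7.32
tcp_pos: [0.4906, 0.024, 0.2486]
eef_rot: [0.018, 0.999, -0.026, 0.001]
wrist_force: [0.3, 0.3, -3.9]
opening: 0.0344
finger_force: 60.4
```

```bash
cat > st.py <<'E'
from go import *
def stubs(C,tcp):
    o={}
    for n,c in C.items():
        u=proj(c,[tcp-[0,0,.02]])[0]; hsv=cv2.cvtColor(c["frame"],cv2.COLOR_RGB2HSV)
        m=((hsv[...,0]>8)&(hsv[...,0]<28)&(hsv[...,1]>110)).astype(np.uint8)
        k,_,s,ce=cv2.connectedComponentsWithStats(m)
        o[n]=[(ce[i].round(1).tolist(),int(s[i,4])) for i in range(1,k) if s[i,4]>3 and np.linalg.norm(ce[i]-u)<45]
        print(n,"tcp",u.round(1),o[n])
    return o
E
python3 - <<'E'
from st import *
s=r.sense();print(s["tcp_pos"],s["eef_rot"],s["q"],s["opening"],s["wrist_force"])
C={n:r.read_camera(n) for n in("scene","top")}
stubs(C,s["tcp_pos"])
I=[]
for n,c in C.items():
    u,v=proj(c,[s["tcp_pos"]])[0].astype(int);u=max(u,70);v=max(v,70);I.append(cv2.resize(c["frame"][v-65:v+65,u-65:u+65,::-1],(390,390)))
cv2.imwrite("pics/g2.png",np.hstack(I))
E
```

```text
[0.4906 0.024  0.2486] [ 0.0177  0.9995 -0.0265  0.0014] [-0.7707 -0.0106  0.5983  1.8716  0.061   1.2864  1.3455] 0.034379291416610405 [ 0.2575  0.2917 -3.9153]
scene tcp [227.7 152.6] [([214.8, 163.9], 15)]
top tcp [211.  197.8] []
```

View pics/g2.png

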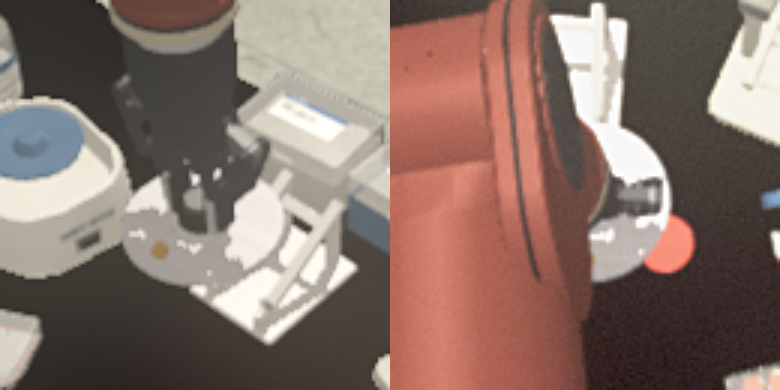

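The lid is level within about 0.05 rad. I gave the x part of the turn the wrong sign, so I'll correct it by +0.053 rad about x on the way to the jar.

{"op": "move_arm", "data": {
  "moves": [
    [[0, -0.03, 0, 0.005, 0, 0], [0, -0.08, 0, 0.01, 0, 0], [0, -0.14, 0, 0.017, 0, 0], [0, -0.2, 0, 0.017, 0, 0], [0.02, -0.26, 0, 0.017, 0, 0], [0.05, -0.31, -0.01, 0.017, 0, 0], [0.08, -0.36, -0.03, 0.017, 0, 0], [0.11, -0.4, -0.05, 0.017, 0, 0], [0.125, -0.425, -0.06, 0.017, 0, 0], [0.13, -0.431, -0.06, 0.017, 0, 0], [0.13, -0.431, -0.06, 0.017, 0, 0]]
  ]
}}

```text
time: 8.8
tcp_pos: [0.5958, -0.3182, 0.2012]
eef_rot: [0.016, 1.0, 0.0, 0.001]
wrist_force: [0.4, 0.3, -3.0]
opening: 0.0339
finger_force: 60.7
```

```bash
python3 - <<'E'
from st import *
s=r.sense();print(s["tcp_pos"],s["eef_rot"],s["q"],s["opening"],s["wrist_force"])
print(R.from_quat(s["eef_rot"]).as_matrix()[:,2])
C={n:r.read_camera(n) for n in("scene","top")}
stubs(C,s["tcp_pos"])
I=[]
for n,c in C.items():
    u,v=proj(c,[s["tcp_pos"]-[0,0,.03]])[0].astype(int);print(u,v);I.append(cv2.resize(c["frame"][v-65:v+65,u-65:u+65,::-1],(390,390),interpolation=cv2.INTER_CUBIC))
cv2.imwrite("pics/g3.png",np.hstack(I))
E
```

```text
[ 0.5958 -0.3182  0.2012] [0.0163 0.9999 0.0004 0.0006] [-0.1596  0.5231  0.8353  1.4959 -0.3963  1.2976  2.2543] 0.03390573419823415 [ 0.4332  0.3003 -3.0166]
[ 0.0013  0.0008 -1.    ]
scene tcp [381.5 213. ] [([371.2, 226.2], 19)]
top tcp [352.7 161.3] [([352.3, 143.1], 12)]
380 215
351 162
```

View pics/g3.png

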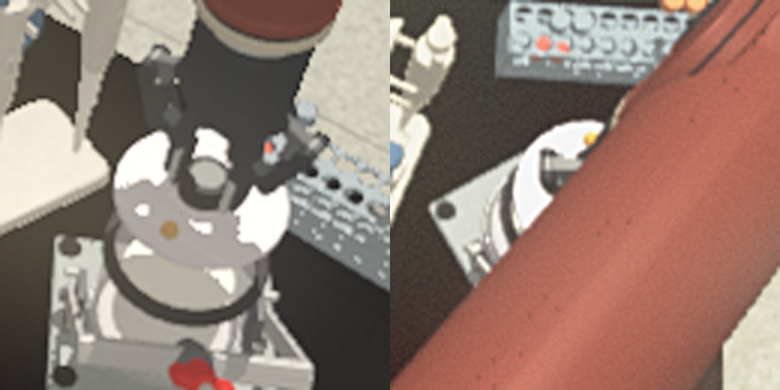

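The lid hangs level over the jar: its stub shows in the scene view at (371,226) and the other in the top view at (352,143). From these I'll work out the lid's centre.

```bash
python3 - <<'E'
from fit import *
from station import r
np.set_printoptions(precision=4,suppress=True)
s=r.sense(); C={n:r.read_camera(n) for n in("scene","top")}
for z in(.178,.181,.184):
    a=atz(C["scene"],(371.2,226.2),z);b=atz(C["top"],(352.3,143.1),z);print(z,a,b,(a+b)/2-s["tcp_pos"],np.linalg.norm(a-b),np.arctan2(b[1]-a[1],b[0]-a[0]))
# lid flange edge fit in scene (front arc, unoccluded) : gradient on circle
g=cv2.GaussianBlur(C["scene"]["frame"].max(2).astype(np.float32),(0,0),.9);G=cv2.magnitude(cv2.Sobel(g,5,1,0),cv2.Sobel(g,5,0,1))
res=[]
z=s["tcp_pos"][2]-.0345+.008
e=C["scene"]["eye"][:2]-s["tcp_pos"][:2]; e/=np.linalg.norm(e)
k=circ(.062,0); k=k[(k[:,:2]@e)>-.03]
for dx in np.arange(-.012,.0121,.001):
  for dy in np.arange(-.012,.0121,.001):
    p=s["tcp_pos"]+[dx,dy,0]; p[2]=z
    sc=0
    for dz in(0,-.008):
        q=k if dz==0 else k[(k[:,:2]@e)>0]
        uv=np.float32(proj(C["scene"],q+p+[0,0,dz]));sc+=np.minimum(cv2.remap(G,uv[:,:1],uv[:,1:],1),250).mean()
    res.append((sc,dx,dy))
res.sort(reverse=True);print(np.array(res[:6]))
E
```

```text
0.178 [ 0.5538 -0.3182  0.178 ] [ 0.6428 -0.3183  0.178 ] [ 0.0024 -0.0007 -0.0235] 0.08898639458557205 -0.0006353342681890211
0.181 [ 0.5515 -0.3189  0.181 ] [ 0.642  -0.3174  0.181 ] [ 0.0009 -0.0006 -0.0205] 0.09048792002306787 0.01675661500729036
0.184 [ 0.5492 -0.3196  0.184 ] [ 0.6412 -0.3165  0.184 ] [-0.0006 -0.0005 -0.0175] 0.0920159182254527 0.03357589842167172
[[323.1003   0.001   -0.001 ]
 [322.2477   0.002   -0.001 ]
 [321.3999   0.002    0.    ]
 [320.7393   0.001   -0.002 ]
 [320.6016   0.003    0.    ]
 [320.219    0.001    0.    ]]
```

{"op": "move_arm", "data": {
  "moves": [
    [[-0.0035, -0.0023, -0.015, 0, 0, 0], [-0.0035, -0.0023, -0.035, 0, 0, 0], [-0.0035, -0.0023, -0.05, 0, 0, 0], [-0.0035, -0.0023, -0.057, 0, 0, 0], [-0.0035, -0.0023, -0.061, 0, 0, 0], [-0.0035, -0.0023, -0.064, 0, 0, 0], [-0.0035, -0.0023, -0.066, 0, 0, 0], [-0.0035, -0.0023, -0.068, 0, 0, 0], [-0.0035, -0.0023, -0.068, 0, 0, 0]]
  ]
}}

```text
time: 10.12
tcp_pos: [0.593, -0.3206, 0.1465]
eef_rot: [0.016, 1.0, 0.0, 0.001]
wrist_force: [-0.1, 0.0, -2.9]
opening: 0.0338
finger_force: 60.7
```

No contact yet, so the spigot is entering freely. Continue gently.

{"op": "move_arm", "data": {
  "moves": [
    [[0, 0, -0.001, 0, 0, 0], [0, 0, -0.002, 0, 0, 0], [0, 0, -0.003, 0, 0, 0], [0, 0, -0.003, 0, 0, 0]]
  ]
}}

```text
time: 10.62
tcp_pos: [0.5935, -0.3206, 0.1445]
eef_rot: [0.016, 1.0, 0.0, 0.001]
wrist_force: [3.7, -0.4, 0.7]
opening: 0.0337
finger_force: 60.8
```

{"op": "move_arm", "data": {
  "moves": [
    [[0.0007, 0, -0.001, 0, 0, 0], [0.0012, 0, -0.002, 0, 0, 0], [0.0012, 0, -0.002, 0, 0, 0], [0.0012, 0, -0.002, 0, 0, 0]]
  ]
}}

```text
time: 11.12
tcp_pos: [0.594, -0.3207, 0.1432]
eef_rot: [0.017, 1.0, 0.0, 0.001]
wrist_force: [0.1, 1.6, 6.1]
opening: 0.0339
finger_force: 61.9
```

{"op": "move_arm", "data": {
  "moves": [
    [[0, 0, -0.0008, 0, 0, 0], [0, 0, -0.0015, 0, 0, 0], [0, 0, -0.0015, 0, 0, 0]]
  ]
}}

```text
time: 11.5
tcp_pos: [0.5941, -0.3208, 0.1432]
eef_rot: [0.016, 1.0, 0.0, 0.001]
wrist_force: [-3.4, 3.5, 16.2]
opening: 0.0337
finger_force: 62.7
```

```bash
python3 - <<'E'
from st import *
s=r.sense();print(s["tcp_pos"],s["wrist_force"],s["wrist_torque"])
C={n:r.read_camera(n) for n in("scene",)}
for n,c in C.items():
    u,v=proj(c,[s["tcp_pos"]-[0,0,.03]])[0].astype(int)
    cv2.imwrite("pics/g4.png",cv2.resize(c["frame"][v-40:v+50,u-55:u+55,::-1],(770,630),interpolation=cv2.INTER_CUBIC)[:600])
E
```

```text
[ 0.5941 -0.3208  0.1432] [-3.3751  3.5378 16.2379] [0.6324 0.7261 0.0279]
```

View pics/g4.png

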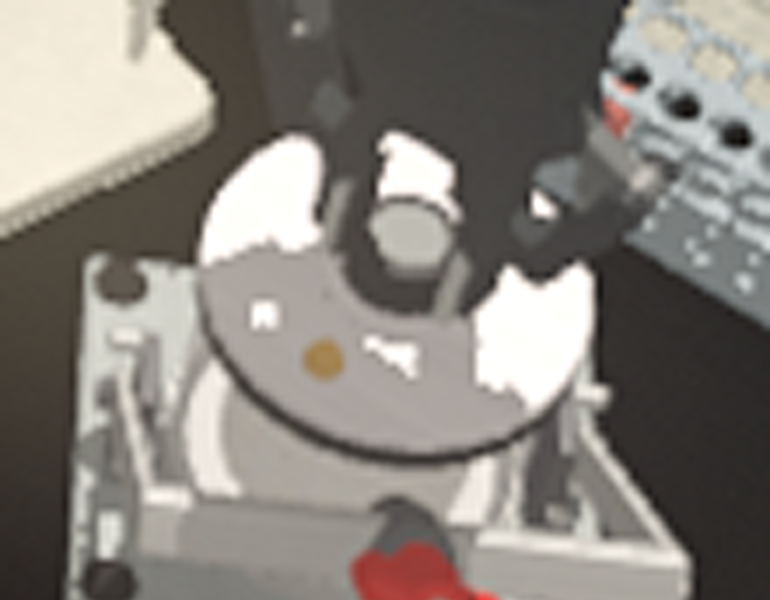

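The flange covers the black rim evenly and position no longer changes under load, so the lid is seated. Unload a little, then let go.

{"op": "move_arm", "data": {
  "moves": [
    [[0, 0, 0.0015, 0, 0, 0], [0, 0, 0.0015, 0, 0, 0]]
  ]
}}

```text
time: 11.8
tcp_pos: [0.5941, -0.3207, 0.1432]
eef_rot: [0.016, 1.0, 0.0, 0.001]
wrist_force: [0.1, 2.3, 8.0]
opening: 0.0333
finger_force: 61.5
```

{"op": "move_arm", "data": {
  "moves": [
    [[0, 0, 0, 0, 0, 0], [0, 0, 0, 0, 0, 0], [0, 0, 0, 0, 0, 0], [0, 0, 0, 0, 0, 0], [0, 0, 0, 0, 0, 0]]
  ],
  "fingers": 1
}}

```text
time: 12.42
tcp_pos: [0.5938, -0.3205, 0.1423]
eef_rot: [0.016, 1.0, 0.0, 0.0]
wrist_force: [-0.0, 0.2, -0.5]
opening: 0.0855
finger_force: 0.0
```

{"op": "move_arm", "data": {
  "moves": [
    [[0, 0, 0.01, 0, 0, 0], [0, 0, 0.04, 0, 0, 0], [0, 0, 0.08, 0, 0, 0], [0, 0, 0.13, 0, 0, 0], [0, 0, 0.16, 0, 0, 0], [0, 0, 0.16, 0, 0, 0]]
  ]
}}

```text
time: 13.18
tcp_pos: [0.5944, -0.3213, 0.2731]
eef_rot: [0.017, 1.0, -0.0, 0.002]
wrist_force: [-0.2, 0.2, 0.0]
opening: 0.0855
finger_force: 0.0
```

```bash
python3 - <<'E'
from st import *
from fit import *
s=r.sense();print(s["tcp_pos"],s["q"],s["wrist_force"],s["opening"])
C={n:r.read_camera(n) for n in("scene","top")}
for n,c in C.items():
    m=r.outline_of(c,"lid"); print(n,[(x["p"],x["uv"],x["region"].sum()) for x in m[:1]], proj(c,[[.594,-.321,.114]]))
o=stubs(C,np.array([.594,-.321,.14]))
E
```

```text
[ 0.5944 -0.3213  0.2731] [-0.1641  0.4794  0.8637  1.4013 -0.3644  1.4206  2.2332] [-0.189   0.2403  0.0064] 0.08554677097037496
scene [(0.57, [377.0, 230.2], np.int64(2088))] [[376.1775 232.4542]]
top [(0.75, [335.1, 163.0], np.int64(624))] [[346.3791 166.8358]]
scene tcp [376.7 230.9] [([387.7, 216.6], 14), ([367.2, 242.6], 12)]
top tcp [347.  166.4] []
```

The lid is released and seated. For the yoke I'll grip the wing with the tool tilted along the screw axis, swing it upright in the grip, then turn. I'll work out the waypoints.

```bash
cat > yk.py <<'E'
from go import *
H=np.array([.594,-.321,.03]);psi=.548
u=np.array([np.cos(psi),np.sin(psi),0]);Z=np.array([0,0,1.])
def pose(phi,rr,k=0):  # k knob turn (cw) about the screw axis
    ax=-np.sin(phi)*u+np.cos(phi)*Z
    y=R.from_rotvec(-k*ax).apply(np.cos(phi)*u+np.sin(phi)*Z)
    return H+rr*ax,tool(-ax,y)
def seq(ps,s=None):
    s=s or r.sense();out=[]
    R0=R.from_quat(s["eef_rot"])
    for P,Q in ps: out.append(np.r_[(P-s["tcp_pos"])/.8,(Q*R0.inv()).as_rotvec()/np.pi].round(4).tolist())
    for o in out: print(o)
E
python3 - <<'E'
from yk import *
s=r.sense();P,Q=pose(.82,.265);R0=R.from_quat(s["eef_rot"]);v=(Q*R0.inv()).as_rotvec();n=9
P2=P+[0,0,.05]
seq([(s["tcp_pos"]+(P2-s["tcp_pos"])*i/n,R.from_rotvec(v*i/n)*R0) for i in range(3,n+1,3)]+[(P,Q)])
print(np.degrees(np.linalg.norm(v)))
E
```

```text
[-0.0687, -0.0424, -0.0035, 0.078, -0.0456, -0.0989]
[-0.1374, -0.0848, -0.0071, 0.156, -0.0911, -0.1979]
[-0.2062, -0.1272, -0.0106, 0.234, -0.1367, -0.2968]
[-0.2062, -0.1272, -0.0731, 0.234, -0.1367, -0.2968]
72.35155092368304
```

{"op": "move_arm", "data": {
  "moves": [
    [[-0.023, -0.014, 0.02, 0.026, -0.015, -0.033], [-0.046, -0.028, 0.03, 0.052, -0.03, -0.066], [-0.069, -0.042, 0.03, 0.078, -0.0456, -0.099], [-0.092, -0.056, 0.03, 0.104, -0.061, -0.132], [-0.115, -0.071, 0.02, 0.13, -0.076, -0.165], [-0.137, -0.085, 0.01, 0.156, -0.091, -0.198], [-0.16, -0.099, 0, 0.182, -0.106, -0.231], [-0.183, -0.113, -0.005, 0.208, -0.122, -0.264], [-0.206, -0.127, -0.01, 0.234, -0.137, -0.297], [-0.206, -0.127, -0.01, 0.234, -0.137, -0.297], [-0.206, -0.127, -0.01, 0.234, -0.137, -0.297]]
  ],
  "fingers": 1
}}

```text
time: 14.75
tcp_pos: [0.4295, -0.4217, 0.262]
eef_rot: [0.449, 0.8, 0.347, 0.195]
wrist_force: [1.2, 0.8, -0.3]
opening: 0.0853
finger_force: 0.0
```

```bash
python3 - <<'E'
from yk import *
s=r.sense();print(s["tcp_pos"],s["q"])
P,Q=pose(.82,.265);seq([(P,Q),pose(.82,.23),pose(.82,.195)])
C={n:r.read_camera(n) for n in("scene","top")};I=[]
for n,c in C.items():
    u_,v_=proj(c,[[.477,-.392,.17]])[0].astype(int);I.append(cv2.resize(c["frame"][v_-60:v_+60,u_-65:u_+65,::-1],(390,360),interpolation=cv2.INTER_CUBIC))
cv2.imwrite("pics/g5.png",np.hstack(I))
E
```

```text
[ 0.4295 -0.4217  0.262 ] [ 0.3916  0.4003  0.9148  1.7668 -1.0882  1.5417  2.14  ]
[-0.0011, -0.0003, -0.064, 0.0005, -0.0001, 0.0002]
[0.0262, 0.0164, -0.0939, 0.0005, -0.0001, 0.0002]
[0.0535, 0.033, -0.1237, 0.0005, -0.0001, 0.0002]
```

View pics/g5.png

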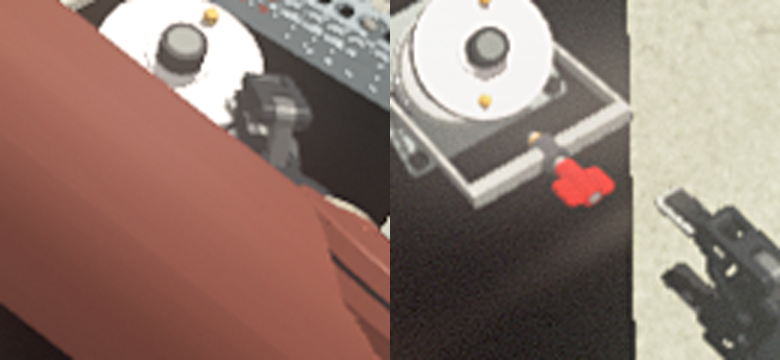

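The pose is reached. The jaws at (700,250) in the top view aim at the red wing at (583,185), which lies along the bridge. Moving in.

{"op": "move_arm", "data": {
  "moves": [
    [[0, 0, -0.03, 0, 0, 0], [-0.001, 0, -0.064, 0, 0, 0], [0.013, 0.008, -0.079, 0, 0, 0], [0.026, 0.016, -0.094, 0, 0, 0], [0.036, 0.022, -0.105, 0, 0, 0], [0.046, 0.028, -0.116, 0, 0, 0], [0.0535, 0.033, -0.1237, 0, 0, 0], [0.0535, 0.033, -0.1237, 0, 0, 0], [0.0535, 0.033, -0.1237, 0, 0, 0]]
  ]
}}

```text
time: 15.98
tcp_pos: [0.4717, -0.3962, 0.1638]
eef_rot: [0.45, 0.799, 0.347, 0.196]
wrist_force: [0.4, -0.1, 0.4]
opening: 0.0851
finger_force: 0.0
```

```bash
python3 - <<'E'
from yk import *
s=r.sense();print(s["tcp_pos"],s["q"])
C={n:r.read_camera(n) for n in("top",)};I=[]
for n,c in C.items():
    u_,v_=proj(c,[[.477,-.392,.17]])[0].astype(int);I.append(cv2.resize(c["frame"][v_-50:v_+50,u_-60:u_+60,::-1],(720,600),interpolation=cv2.INTER_CUBIC))
    print(proj(c,[s["tcp_pos"]])-[u_-60,v_-50])
cv2.imwrite("pics/g6.png",np.hstack(I))
E
```

```text
[ 0.4717 -0.3962  0.1638] [ 0.3725  0.5103  0.8379  1.8626 -1.2114  1.4115  2.2571]
[[61.2154 52.6218]]
```

View pics/g6.png

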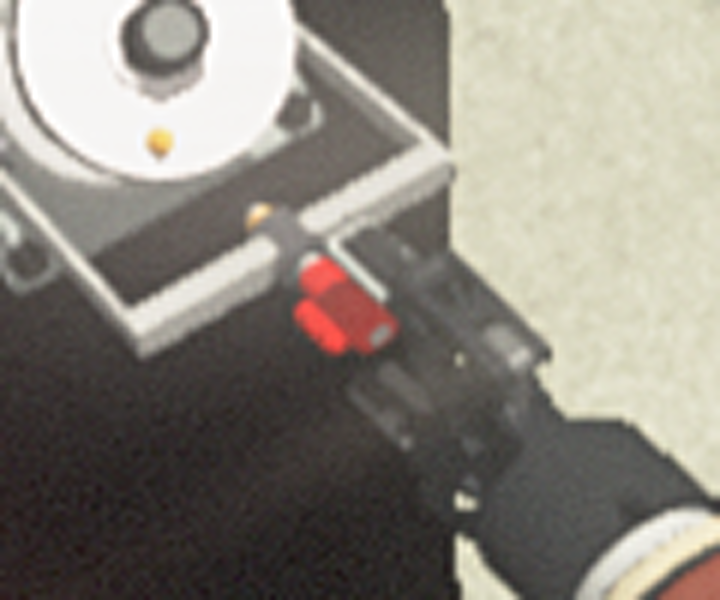

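The wing sits between the pads: the red centre at about (360,315) coincides with the projected TCP at (367,316). Closing.

{"op": "move_arm", "data": {
  "moves": [
    [[0, 0, 0, 0, 0, 0], [0, 0, 0, 0, 0, 0], [0, 0, 0, 0, 0, 0], [0, 0, 0, 0, 0, 0], [0, 0, 0, 0, 0, 0], [0, 0, 0, 0, 0, 0], [0, 0, 0, 0, 0, 0], [0, 0, 0, 0, 0, 0]]
  ],
  "fingers": 0
}}

```text
time: 17.02
tcp_pos: [0.471, -0.3965, 0.1633]
eef_rot: [0.45, 0.799, 0.346, 0.196]
wrist_force: [-4.8, -2.5, 0.5]
opening: 0.0146
finger_force: 56.2
```

```bash
python3 - <<'E'
from yk import *
s=r.sense();print(s["tcp_pos"],s["wrist_force"],s["wrist_torque"],s["opening"])
d=s["tcp_pos"]-H;print("hor",d@u,"lat",d@np.cross(Z,u),"z",d[2],"phi",np.arctan2(-d@u,d[2]),"r",np.hypot(d@u,d[2]))
# finger z-axis phi
z=R.from_quat(s["eef_rot"]).as_matrix()[:,2];print(z,np.arctan2(z@u,-z[2]))
off=s["tcp_pos"]-pose(.82,.195)[0]
seq([(pose(p,.195)[0]+off*p/.82,pose(p,.195)[1]) for p in(.75,.65,.55,.45,.35,.25,.15,.05,0,-.02)])
E
```

```text
[ 0.471  -0.3965  0.1633] [-4.7727 -2.5326  0.5235] [-0.4422  1.2289 -0.0551] 0.014589793160605585
hor -0.14430843515543643 lat -0.0003189705942850665 z 0.1332544619018862 phi 0.8252022399257011 r 0.19642218834381223
[ 0.6251  0.3774 -0.6833] 0.8185333341493769
[0.0104, 0.0064, 0.012, -0.011, 0.0189, 0.0011]
[0.0265, 0.0163, 0.0277, -0.0275, 0.0461, 0.0011]
[0.0439, 0.027, 0.0414, -0.0441, 0.0733, 0.0011]
[0.0624, 0.0383, 0.0531, -0.0606, 0.1005, 0.0011]
[0.0817, 0.0501, 0.0625, -0.0771, 0.1277, 0.001]
[0.1018, 0.0625, 0.0697, -0.0937, 0.1548, 0.001]
[0.1224, 0.0751, 0.0745, -0.1102, 0.182, 0.001]
[0.1433, 0.0879, 0.0769, -0.1267, 0.2092, 0.0009]
[0.1538, 0.0943, 0.0772, -0.135, 0.2228, 0.0009]
[0.158, 0.0969, 0.0771, -0.1383, 0.2283, 0.0009]
```

Gripped with little side load. Swing halfway first.

{"op": "move_arm", "data": {
  "moves": [
    [[0.0104, 0.0064, 0.012, -0.011, 0.0189, 0.001], [0.018, 0.011, 0.02, -0.019, 0.032, 0.001], [0.0265, 0.0163, 0.0277, -0.0275, 0.046, 0.001], [0.035, 0.0215, 0.035, -0.036, 0.06, 0.001], [0.0439, 0.027, 0.0414, -0.044, 0.073, 0.001], [0.053, 0.0325, 0.0475, -0.052, 0.087, 0.001], [0.0624, 0.0383, 0.053, -0.06, 0.1, 0.001], [0.0624, 0.0383, 0.053, -0.06, 0.1, 0.001]]
  ]
}}

```text
time: 18.02
tcp_pos: [0.5226, -0.3657, 0.208]
eef_rot: [0.476, 0.85, 0.196, 0.111]
wrist_force: [-4.2, -0.5, 11.3]
opening: 0.0145
finger_force: 58.1
```

```bash
python3 - <<'E'
from yk import *
s=r.sense();print(s["tcp_pos"],s["q"],s["wrist_force"],s["wrist_torque"],s["opening"])
d=s["tcp_pos"]-H;print("phi",np.arctan2(-d@u,d[2]),"r",np.hypot(d@u,d[2]))
seq([pose(p,.195) for p in(.45,.35,.25,.15,.05,0,-.02)])
E
```

```text
[ 0.5226 -0.3657  0.208 ] [-0.0113  0.4056  0.987   1.744  -0.8416  1.2518  1.7942] [-4.2147 -0.5252 11.3456] [ 0.1932  0.5273 -0.1225] 0.014477744085398803
phi 0.4418650558102564 r 0.19694188148574915
[-0.0013, 0.0007, -0.003, -0.0002, 0.0012, -0.0006]
[0.0179, 0.0123, 0.0064, -0.0168, 0.0284, -0.0006]
[0.0377, 0.0245, 0.0136, -0.0334, 0.0556, -0.0006]
[0.0581, 0.0369, 0.0185, -0.05, 0.0827, -0.0007]
[0.0788, 0.0495, 0.0209, -0.0666, 0.1099, -0.0007]
[0.0892, 0.0559, 0.0212, -0.0749, 0.1234, -0.0007]
[0.0934, 0.0584, 0.0212, -0.0782, 0.1289, -0.0007]
```

{"op": "move_arm", "data": {
  "moves": [
    [[0.009, 0.006, 0.006, -0.008, 0.014, 0], [0.018, 0.012, 0.0085, -0.017, 0.028, 0], [0.028, 0.018, 0.012, -0.025, 0.042, 0], [0.0377, 0.0245, 0.0155, -0.033, 0.0556, 0], [0.048, 0.0307, 0.018, -0.042, 0.069, 0], [0.058, 0.037, 0.02, -0.05, 0.083, 0], [0.0685, 0.043, 0.022, -0.058, 0.096, 0], [0.079, 0.0495, 0.0225, -0.0666, 0.11, 0], [0.0892, 0.0559, 0.0225, -0.075, 0.123, 0], [0.0915, 0.057, 0.0225, -0.075, 0.1235, 0], [0.0915, 0.057, 0.0225, -0.075, 0.1235, 0]]
  ]
}}

```text
time: 19.4
tcp_pos: [0.5967, -0.321, 0.2277]
eef_rot: [0.489, 0.872, 0.0, 0.002]
wrist_force: [1.3, -0.8, 21.9]
opening: 0.0141
finger_force: 60.5
```

```bash
cat > s.py <<'E'
from yk import *
s=r.sense();print(s["time"],s["tcp_pos"],"q",s["q"],"F",s["wrist_force"],"T",s["wrist_torque"],s["opening"])
M=R.from_quat(s["eef_rot"]).as_matrix();d=s["tcp_pos"]-H;print("phi",np.arctan2(-d@u,d[2]),"r",np.hypot(d@u,d[2]),"toolz",M[:,2],"k",psi-np.arctan2(M[1,1],M[0,1]))
E
python3 s.py
```

```text
19.4 [ 0.5967 -0.321   0.2277] q [-0.2803  0.6029  1.0751  1.4651 -0.5334  1.3848  1.3647] F [ 1.2698 -0.7903 21.9371] T [-0.1745  0.1307 -0.255 ] 0.01406995958224091
phi -0.011768747316987497 r 0.1977541661760779 toolz [ 0.0036 -0.0017 -1.    ] k -0.0005761347947786932
```

{"op": "move_arm", "data": {
  "moves": [
    [[0.0015, 0.001, 0.001, 0, 0, 0], [0.003, 0.0018, 0.0015, 0, 0, 0], [0.0045, 0.0027, 0.0015, 0, 0, 0], [0.0045, 0.0027, 0.0015, 0, 0, 0]]
  ]
}}

```text
time: 19.9
tcp_pos: [0.5975, -0.3206, 0.228]
eef_rot: [0.491, 0.871, -0.001, 0.0]
wrist_force: [-6.8, -5.9, 15.8]
opening: 0.014
finger_force: 58.5
```

```bash
python3 s.py
```

```text
19.9 [ 0.5975 -0.3206  0.228 ] q [-0.2797  0.6065  1.0747  1.4603 -0.5326  1.3895  1.3593] F [-6.7678 -5.8876 15.7968] T [-1.1826  1.5871 -0.2348] 0.014038291589392241
phi -0.016328230845115154 r 0.19797778955592849 toolz [-0.0005 -0.0023 -1.    ] k 0.0025703666687564297
```

The yoke is on its stop: the last push moved it under 1 mm and met 9 N. I'll ease the push and turn the knob clockwise 0.6 rad, following the screw down.

{"op": "move_arm", "data": {
  "moves": [
    [[-0.002, -0.001, 0, 0, 0, 0], [-0.002, -0.001, -0.0005, 0, 0, -0.032], [-0.002, -0.001, -0.001, 0, 0, -0.064], [-0.002, -0.001, -0.0015, 0, 0, -0.096], [-0.002, -0.001, -0.002, 0, 0, -0.127], [-0.002, -0.001, -0.0025, 0, 0, -0.159], [-0.002, -0.001, -0.003, 0, 0, -0.191], [-0.002, -0.001, -0.003, 0, 0, -0.191], [-0.002, -0.001, -0.003, 0, 0, -0.191]]
  ]
}}

```text
time: 21.02
tcp_pos: [0.597, -0.3206, 0.2257]
eef_rot: [0.726, 0.688, 0.0, 0.001]
wrist_force: [-3.7, -4.7, 16.4]
opening: 0.0138
finger_force: 61.7
```

```bash
python3 s.py
```

```text
21.025 [ 0.597  -0.3206  0.2257] q [-0.3323  0.6795  1.2034  1.4687 -0.6354  1.4224  0.8326] F [-3.6611 -4.7045 16.3689] T [-0.9487  0.8942 -0.0982] 0.013817274858692798
phi -0.014083957204216927 r 0.19567211474340424 toolz [ 0.0023 -0.0015 -1.    ] k 0.6010894554087868
```

{"op": "move_arm", "data": {
  "moves": [
    [[0, 0, -0.0005, 0, 0, -0.032], [0, 0, -0.001, 0, 0, -0.064], [0, 0, -0.0015, 0, 0, -0.096]]
  ]
}}

```text
time: 21.4
tcp_pos: [0.5969, -0.3206, 0.2246]
eef_rot: [0.822, 0.57, 0.001, 0.001]
wrist_force: [-4.0, -4.3, 16.7]
opening: 0.0131
finger_force: 57.9
```

```bash
cat > k.py <<'E'
from yk import *
s=r.sense();print(s["time"],s["tcp_pos"],"q",s["q"],"F",s["wrist_force"],"T",s["wrist_torque"],s["opening"],"eff",s["effort"])
M=R.from_quat(s["eef_rot"]).as_matrix();print("k",psi-np.arctan2(M[1,1],M[0,1]))
C={n:r.read_camera(n) for n in("scene","top")}
for n,c in C.items():
    f=c["frame"].astype(int); m=(f[...,0]>110)&(f[...,1]<.5*f[...,0])&(f[...,2]<.5*f[...,0])
    t=proj(c,[[.596,-.321,.222]])[0];Y,X=np.mgrid[:384,:512];m&=np.hypot(X-t[0],Y-t[1])<22
    p=np.argwhere(m)[:,::-1];print(n,t,len(p),p.mean(0) if len(p) else "")
E
python3 k.py
```

```text
21.4 [ 0.5969 -0.3206  0.2246] q [-0.3525  0.7213  1.2652  1.4718 -0.6892  1.4439  0.5642] F [-3.9812 -4.2968 16.6671] T [-0.8861  1.0112  0.1819] 0.013066319518381006 eff [ -3.1284 -54.8065  17.7206 -26.6843  -1.8166   0.102    1.314 ]
k 0.9055959856156507
scene [386.7388 201.509 ] 72 [389.8056 207.9583]
top [358.9801 157.9209] 0
```

{"op": "move_arm", "data": {
  "moves": [
    [[0, 0, -0.0005, 0, 0, -0.032], [0, 0, -0.001, 0, 0, -0.064], [0, 0, -0.001, 0, 0, -0.064]]
  ]
}}

```text
time: 21.88
tcp_pos: [0.5969, -0.3206, 0.2239]
eef_rot: [0.874, 0.485, 0.001, 0.002]
wrist_force: [-3.2, -3.7, 18.9]
opening: 0.0134
finger_force: 61.0
```

```bash
python3 s.py
```

```text
21.875 [ 0.5969 -0.3206  0.2239] q [-0.3618  0.7447  1.2974  1.4736 -0.7182  1.4563  0.3838] F [-3.1873 -3.7317 18.8664] T [-0.7475  1.0134 -0.0374] 0.013384543398515589
phi -0.013711311931739857 r 0.19393003215385507 toolz [ 0.0036 -0.0018 -1.    ] k 1.1051856066227308
```

{"op": "move_arm", "data": {
  "moves": [
    [[0, 0, -0.0005, 0, 0, -0.032], [0, 0, -0.001, 0, 0, -0.064], [0, 0, -0.001, 0, 0, -0.064]]
  ]
}}

```text
time: 22.25
tcp_pos: [0.5969, -0.3206, 0.2233]
eef_rot: [0.919, 0.395, 0.002, 0.002]
wrist_force: [-2.7, -2.2, 19.4]
opening: 0.0137
finger_force: 60.9
```

```bash
python3 s.py
```

```text
22.25 [ 0.5969 -0.3206  0.2233] q [-0.368   0.7622  1.3204  1.4752 -0.7398  1.4653  0.1969] F [-2.7466 -2.2366 19.395 ] T [-0.6186  1.0851 -0.0314] 0.013709438760900042
phi -0.014076384766844242 r 0.19331369759273992 toolz [ 0.0042 -0.0019 -1.    ] k 1.3060848965943102
```

{"op": "move_arm", "data": {
  "moves": [
    [[0, 0, -0.0005, 0, 0, -0.032], [0, 0, -0.001, 0, 0, -0.064]]
  ]
}}

```text
time: 22.5
tcp_pos: [0.597, -0.3205, 0.2227]
eef_rot: [0.954, 0.3, 0.002, 0.002]
wrist_force: [-4.0, -3.8, 21.7]
opening: 0.0133
finger_force: 58.1
```

```bash
python3 s.py
```

```text
22.5 [ 0.597  -0.3205  0.2227] q [-0.3721  0.7745  1.3362  1.4768 -0.7551  1.4713  0.0042] F [-3.9672 -3.7792 21.654 ] T [-0.5625  1.1761  0.2031] 0.013278664554998765
phi -0.014364146678412942 r 0.19267710924283646 toolz [ 0.0049 -0.0022 -1.    ] k 1.5085507345649187
```

{"op": "move_arm", "data": {
  "moves": [
    [[0, 0, -0.0005, 0, 0, -0.032]]
  ]
}}

```text
time: 22.62
tcp_pos: [0.597, -0.3205, 0.2223]
eef_rot: [0.968, 0.252, 0.002, 0.002]
wrist_force: [-3.9, -2.3, 22.0]
opening: 0.0137
finger_force: 58.1
```

```bash
python3 s.py
```

```text
22.625 [ 0.597  -0.3205  0.2223] q [-0.3736  0.7793  1.3421  1.4776 -0.7608  1.4734 -0.0926] F [-3.9431 -2.2948 22.0325] T [-0.5081  1.1933  0.3103] 0.0136961576367124
phi -0.014437991610455595 r 0.19235684718214582 toolz [ 0.0051 -0.0023 -1.    ] k 1.6091048463216329
```

Torque is starting to rise. Touch is between 0.7 and 1.4 rad, so about 1.8 rad gives 24–66 N for any touch point, which is firm and well below the 110 N limit.

{"op": "move_arm", "data": {
  "moves": [
    [[0, 0, -0.0005, 0, 0, -0.03], [0, 0, -0.001, 0, 0, -0.06]]
  ]
}}

```text
time: 22.88
tcp_pos: [0.597, -0.3205, 0.2217]
eef_rot: [0.987, 0.16, 0.003, 0.002]
wrist_force: [-5.0, -2.6, 23.6]
opening: 0.0132
finger_force: 58.2
```

```bash
python3 s.py
```

```text
22.875 [ 0.597  -0.3205  0.2217] q [-0.376   0.7863  1.3506  1.4789 -0.7693  1.4762 -0.2754] F [-4.9993 -2.5743 23.601 ] T [-0.4091  1.1988  0.3007] 0.013224723943803009
phi -0.014674753099101503 r 0.19173740479377835 toolz [ 0.0056 -0.0027 -1.    ] k 1.7973144244739792
```

Torque suggests a late touch, so I'll add 0.1 rad (still inside the spring travel in the worst case), then let go.

{"op": "move_arm", "data": {
  "moves": [
    [[0, 0, 0, 0, 0, -0.032], [0, 0, 0, 0, 0, -0.032]]
  ]
}}

```text
time: 23.12
tcp_pos: [0.5969, -0.3204, 0.2215]
eef_rot: [0.994, 0.111, 0.003, 0.002]
wrist_force: [-5.6, -2.0, 21.5]
opening: 0.0135
finger_force: 60.6
```

```bash
python3 s.py
```

```text
23.125 [ 0.5969 -0.3204  0.2215] q [-0.3769  0.7891  1.3539  1.4795 -0.7724  1.4774 -0.3726] F [-5.6274 -2.0431 21.4814] T [-0.4545  1.141   0.1365] 0.013487885382261717
phi -0.014533186315994382 r 0.1915017631126042 toolz [ 0.0055 -0.0028 -1.    ] k 1.8964751449008013
```

{"op": "move_arm", "data": {
  "moves": [
    [[0, 0, 0, 0, 0, 0], [0, 0, 0, 0, 0, 0], [0, 0, 0, 0, 0, 0], [0, 0, 0, 0, 0, 0], [0, 0, 0, 0, 0, 0], [0, 0, 0.02, 0, 0, 0], [0, 0, 0.05, 0, 0, 0], [0, 0, 0.09, 0, 0, 0], [0, 0, 0.12, 0, 0, 0], [0, 0, 0.12, 0, 0, 0]]
  ],
  "fingers": 1
}}

```text
time: 24.38
tcp_pos: [0.5971, -0.3194, 0.3178]
eef_rot: [0.994, 0.112, 0.003, 0.001]
wrist_force: [0.3, -0.0, -0.2]
opening: 0.0858
finger_force: 0.0
```

{"op": "move_arm", "data": {
  "moves": [
    [[-0.03, 0.07, 0.02, 0, 0, 0], [-0.06, 0.14, 0.04, 0, 0, 0], [-0.09, 0.21, 0.05, 0, 0, 0], [-0.12, 0.28, 0.05, 0, 0, 0], [-0.13, 0.34, 0.05, 0, 0, 0], [-0.13, 0.34, 0.05, 0, 0, 0]]
  ]
}}

```text
time: 25.12
tcp_pos: [0.4926, -0.0432, 0.3546]
eef_rot: [0.993, 0.115, 0.003, -0.003]
wrist_force: [0.4, 0.6, -0.6]
opening: 0.0853
finger_force: 0.0
```

```bash
python3 - <<'E'
from yk import *
s=r.sense();print(s["time"],s["tcp_pos"],s["wrist_torque"],s["wrist_force"])
C={n:r.read_camera(n) for n in("scene","top")};I=[];K={}
for n,c in C.items():
    t=proj(c,[[.594,-.321,.16]])[0].astype(int);I.append(cv2.resize(c["frame"][t[1]-50:t[1]+50,t[0]-50:t[0]+50,::-1],(400,400),interpolation=cv2.INTER_CUBIC))
    f=c["frame"].astype(int); m=(f[...,0]>110)&(f[...,1]<.55*f[...,0])&(f[...,2]<.55*f[...,0]);Y,X=np.mgrid[:384,:512]
    t=proj(c,[[.596,-.321,.214]])[0];m&=np.hypot(X-t[0],Y-t[1])<20;p=np.argwhere(m)[:,::-1];K[n]=p.mean(0);print(n,t,K[n],len(p))
print(tri(C["scene"],K["scene"],C["top"],K["top"]))
cv2.imwrite("pics/g7.png",np.hstack(I))
E
```

```text
25.125 [ 0.4926 -0.0432  0.3546] [ 0.0679 -0.062  -0.0338] [ 0.3667  0.5993 -0.6132]
scene [385.9319 203.9339] [386.1481 204.8519] 162
top [357.9352 158.5989] [357.1207 159.0086] 116
(array([ 0.5964, -0.321 ,  0.2102]), np.float64(0.0019867335136345586))
```

View pics/g7.png

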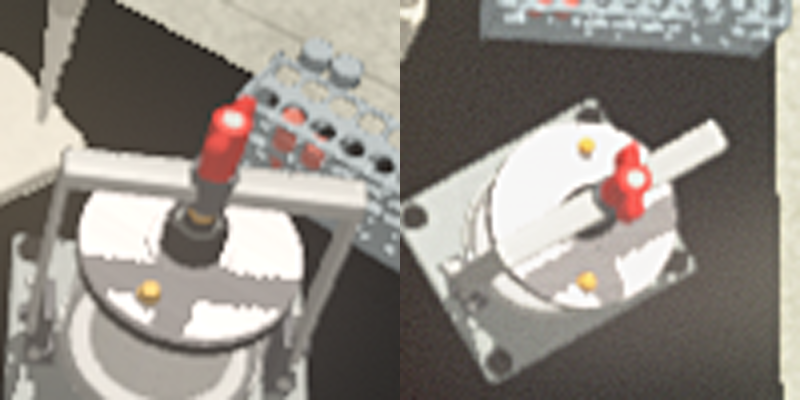

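The yoke stands upright, the foot is on the boss, and the wing at (625,180) in the top view has turned by about the commanded angle. The lid is flat and the arm is clear, so I'll hand in.

```bash
python3 -c "
from station import r
print(r.sign_off())"
```

```text
the job is handed in; nothing more can be done
None
```

The job is handed in, though sign-off gave no verdict: the lid is seated flat on the jar, the yoke is upright on its stop, and the knob is turned about 1.9 rad, which I estimate presses the lid with 30–72 N (worked out from the thread, not measured).

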